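# Fit a sanding sleeve and hold the run lever of a shoe-edge finisher

## Robot

A 6-joint arm with a two-finger parallel gripper is mounted at the origin on the work surface. World frame = base frame: x ahead of the robot, y to its left, z up, the work surface at z = 0. Lengths are in m, angles in rad, forces in N, time in s.
With the tool pointing down it reaches from about 0.3 to 0.875 m from the base axis. Payload 4.2 kg.
Tool frame: the origin (TCP) lies at the very end of the fingers, on their centre line; the grasp point (between the pads) lies 19 mm behind it; z points along the fingers, y is the line along which they close (so a half turn about z gives the same grasp; the last joint's range is limited). The gripper opens to 85 mm and grips with 20 to 120 N. Pads are 22 mm wide; open, the fingers measure 114 mm over their backs; the gripper's body (76 mm by 85 mm) begins 54 mm behind the grasp point. The pads swing forward as they close: fully open they stand 13 mm farther back than shut.
Start: joints at [1.183, 0.32, 1.565, -0, 1.257, -0.02], TCP at [0.207, 0.537, 0.231] pointing down, gripper open.
Joint ranges: [-3.11, 3.11], [-0.84, 2.01], [0.21, 2.61], [-1.34, 4.49], [0.05, 2.63], [-2.56, 2.56]. Speed limits (rad/s): [2.57, 2.57, 3.14, 3.14, 3.14, 3.14].

## Interface

Orientations are given as a 3x3 rotation matrix whose columns are the frame's x, y, z axes.
In Python, from rig import telemetry, eyes, workorder gives the robot as it stands. The module is installed in compiled form; this text tells all that it offers.
- The arm moves only by the shell command python3 -m jog 'ROWS' [FORCE]. ROWS is JSON, a list that holds one entry, the list of rows, each a list of 7 numbers: the turn, a rotation vector about the tool's x, y, z in rad, then the shift along the tool's x, y, z in mm, then the closure, from 0 (fully open) to 1 (shut). In form: [[[wx, wy, wz, x, y, z, gripper], ...]]. A call has 1 to 12 rows; each row is the pose to reach, as a shift and turn from the pose commanded when the call began, along the tool's axes at that moment; what a row does not reach only later rows make up. A row lasts 1/10 s, in which the tool goes at most 50 mm and 8.59 degrees, less where a joint would pass 70% of its speed; a pose out of reach is approached as far as the arm can. A call with a gripper value outside its range is refused whole. The fingers move at their own pace and stop on an object; FORCE is the grip in N (left out, the last holds). Time passes only in rows, so rows that repeat a pose let the fingers close. It gives the time, the measured TCP pose, the force, the opening and the grip force at its end, in the units of the state.
- telemetry.get_obs(): the state, without advancing time (a new reading comes with each control period).
- eyes.read_camera(name): name is "scene" or "top" or "wrist"; returns (picture, depth): 400x640x3 uint8, red, green, blue; 400x640 float32, m along the optical axis (not along the pixel's ray), 0 where there is no reading.
- eyes.camera_info(name): a dict with "vertical_fov" (degrees; the focal length in pixels is half the picture's height over the tangent of half this angle, whatever the lens; pixels are square), "cx", "cy" (the principal point, pixels), "world_from_camera" (4x4, takes a point from camera to world coordinates). Camera axes: x right, y down, z forward; pixel columns grow to the right and rows downward; lengths in m; the calibration is good to about 2 mm. A picture is of the moment at which its call begins: read the wrist's pose just before it. camera_info takes no time and is no camera call; for the wrist camera it gives the pose at the moment of the call.
- workorder.close_job(): hands the job in; it is judged then, once.
The state is a dict: "time_s": time; "q": joint angles; "joint_velocities": joint speeds; "joint_torque": joint torques, N m; "ee_pos": TCP position; "ee_rot": TCP orientation; "ft_force": force on the tool from outside, world axes, zero at the start; "torque": the same for the moment, N m; "finger_gap": finger opening in m; "finger_force": force on a finger pad.
Only numpy, scipy, OpenCV 4.12 (cv2) and the standard library are available. Lean on these libraries where they do the work, as an engineer would, in place of code of your own. Each camera call takes 0.05 s, during which the arm holds its last target. There are 200 camera calls.

## Task

Slide the rust-red sanding sleeve down over the upright spindle of the green edge-finishing machine until it sits on the steel collar, and let go of it. Only then press the yellow grip of the sprung run lever down until the lever is level and points into the green band of its scale plate, and keep it held there: the program finishes while you are still holding the lever down. Leave the charcoal sleeve and the other things on the bench where they are.

Things in the scene. Friction and masses are not known exactly. Their poses are not given: they have to be found in the camera images.
- rust_sleeve: Rust-red sanding sleeve, the one to fit: a stiff open tube, 50 mm outside diameter, 36 mm bore, 60 mm tall, about 70 g, standing upright loose on the bench. Origin: centre of its underside; z is its axis, up.
- charcoal_sleeve: Charcoal-black sleeve of the same size, standing upright near the rust-red one; not to be used. Origin: centre of its underside.
- spindle_seat (a point): On the axis of the machine's spindle, at the top face of its steel collar (98 mm above the bench): where the centre of the sleeve's underside goes. Collar 58 mm diameter, 8 mm high. The machine is a fixed green box with an aluminium top, 200 x 200 mm, 90 mm high, spindle in the middle of its top, axes those of the machine (z up).
- spindle_top (a point): Centre of the spindle's flat top, 70 mm above the seat (168 mm above the bench). The spindle is a fixed upright black rubber drum, 32.4 mm diameter for its lower 58 mm, tapering over its upper 12 mm to 20 mm at the top, with a small steel dot.
- run_lever (a joint): Angle of the sprung run lever: 0 at rest (tilted 0.25 rad upwards), grows as it is pressed down, 0.25 when level = middle of the green band (painted from 0.17 to 0.33), 0.5 at the lower stop in the red. A spring pushes it back up: at the grip's middle it takes about 2.5 N to start, about 7 N when level, 12 N at the stop.
- lever_grip (a point): Top of the middle of the yellow round grip (22 mm diameter, 52 mm long, along the lever) at the lever's free end, 140 mm from the pivot (axis 105 mm above the bench). It moves with the lever: about 150 mm above the bench at rest, 116 mm when level. With the lever at rest its axes are the station's: y points from pivot to grip, z up. Free space between grip and base plate.
- glue_bottle: White glue bottle with a blue pointed cap, 72 mm diameter, 197 mm tall; bystander. Origin: centre of its underside.
- hammer: Hammer lying on the bench; bystander. Origin: underside of its middle.
- wax_tin: Flat brass-coloured round tin with a white lid, 68 mm diameter, 28 mm tall; bystander. Origin: centre of its underside.
- brush: Brush lying on the bench; bystander. Origin: underside of its middle.
- heel_block: Shoe heel, black and tan block 66 x 60 x 40 mm; bystander. Origin: centre of its underside.
- shoe_last: Wooden shoe last, about 215 mm long, 85 mm high at the heel; bystander. Origin: underside of its middle.
- station: Fixed station of the run lever: grey base plate 100 x 220 mm, 12 mm thick, two cheeks at the pivot (70 mm to -y of the origin, to 124 mm high), grip 70 mm to +y. Beside the lever, on its -x side, 70 to 102 mm from the pivot, stands a white scale plate (to 128 mm high) with grey, green and red bands. Origin: centre of the underside; y along the lever to its grip, z up.
Things that resemble listed ones, but are neither listed nor needed, are in the scene too. What is shaped like the rust_sleeve but turquoise or white is not meant. Of the things shaped like the station, the grey one is meant.

How it is judged:
On the way, in this order (a step that is already met when the one before it is completed fails the run):
1. the rust-red sleeve sits on the collar, over the spindle, let go (z of rust_sleeve in the frame of spindle_seat between -0.004 and 0.004 m and horizontal distance between rust_sleeve and spindle_seat below 0.006 m and angle between rust_sleeve's own z axis and vertical below 0.08 rad and contact force between the fingers and rust_sleeve below 0.2 N), for 0.2 s.
2. the run lever is held in the green band (value of joint run_lever between 0.17 and 0.33 rad), for 0.5 s.
At the end, for the whole second after the job is handed in: The rust-red sleeve sits upright on the collar around the spindle (within 4 mm of the seat in height), not touched by the fingers, while the robot itself holds the run lever still in the green band (joint between 0.17 and 0.33) with at least 2.5 N, through the last second (all of step 1 and all of step 2 and contact force between any of the fingers, the arm and run_lever above 2.5 N and velocity of joint run_lever between -0.1 and 0.1 rad/s); the arm keeps its last pose, push and grip.
It fails at once if the run lever is pressed before the sleeve is seated (value of joint run_lever above 0.12 rad and not (z of rust_sleeve in the frame of spindle_seat between -0.004 and 0.004 m and horizontal distance between rust_sleeve and spindle_seat below 0.006 m and angle between rust_sleeve's own z axis and vertical below 0.08 rad)).
It fails at once if the charcoal sleeve is moved by more than 30 mm (distance of charcoal_sleeve from where it was at the start of the episode above 0.03 m).
It fails at once if another thing on the bench (bottle, hammer, tin, brush, heel, last) is moved by more than 30 mm (distance of any of glue_bottle, hammer, wax_tin, brush, heel_block, shoe_last from where it was at the start of the episode above 0.03 m).
It also fails if it takes over 51 s, if anything falls off the work surface, if the arm or the gripper's body presses on something with over 40 N, if the wrist force passes 120 N, or if a joint passes its speed limit or range.

## Working session

There is one attempt and no reset: what is moved stays moved. The work goes in short steps, Python scripts to look and compute and a shell command to move; the robot and the scene stay as the last step left them, time stands still between calls to the robot, and variables do not carry over. Pictures are saved under pics/ and viewed, at most 10 in all, crops included, and the job is handed in when it is done.

```bash
mkdir -p pics
python3 - <<'E'
from rig import telemetry, eyes
import cv2, numpy as np
for n in("scene","top"):
    p,d=eyes.read_camera(n); cv2.imwrite(f"pics/{n}1.png",cv2.cvtColor(p,cv2.COLOR_RGB2BGR)); np.savez(f"{n}1.npz",p=p,d=d)
    i=eyes.camera_info(n); print(n,i["vertical_fov"],i["cx"],i["cy"],np.round(i["world_from_camera"],4).tolist(),(d>0).mean())
o=telemetry.get_obs(); print(o["time_s"],np.round(o["ee_pos"],4),np.round(o["ee_rot"],3).tolist())
E
```

```text
scene 43.13120238693185 314.2621245632255 203.75800947432188 [[0.5054, 0.6373, -0.5818, 1.4297], [0.8629, -0.3681, 0.3463, -0.5874], [0.0066, -0.677, -0.7359, 1.3222], [0.0, 0.0, 0.0, 1.0]] 0.995875
top 42.134182922277674 337.48364044851166 207.83570070794804 [[0.0154, -0.9757, 0.2187, 0.061], [-0.9999, -0.0145, 0.0059, -0.0514], [-0.0026, -0.2188, -0.9758, 1.9159], [0.0, 0.0, 0.0, 1.0]] 0.99585546875
0.1 [0.2066 0.5361 0.2306] [[-0.933, 0.36, -0.001], [0.36, 0.933, -0.001], [0.0, -0.002, -1.0]]
```

View pics/scene1.png

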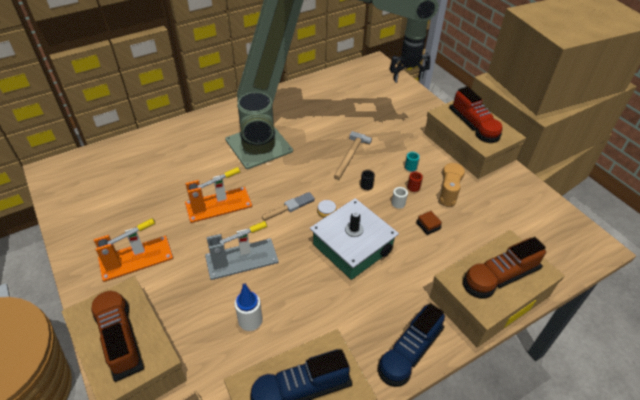

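View pics/top1.png

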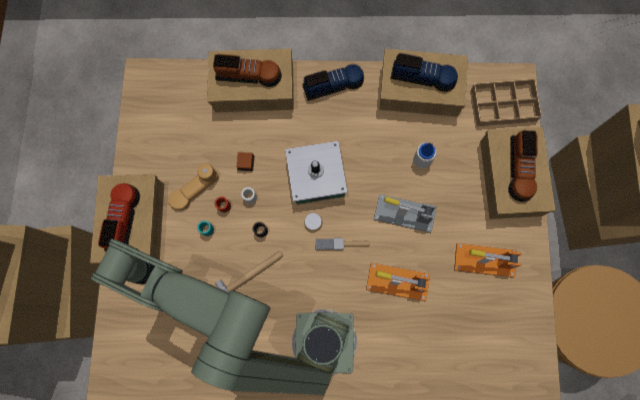

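The scene view shows the rust sleeve at (415,181), charcoal at (368,180), turquoise at (412,161) and white at (400,196). In the top view they are at (222,204), (260,229), (205,229) and (248,195). The spindle is at top (315,167). There are three stations: grey at top (405,213), and orange at (398,282) and (487,260). The rust-red sleeve and the grey station fit the description by colour.

```bash
cat > h.py <<'E'
import numpy as np, cv2
from rig import telemetry, eyes
def K(n):
    i=eyes.camera_info(n); return 200/np.tan(np.radians(i["vertical_fov"])/2),i["cx"],i["cy"],np.array(i["world_from_camera"])
def pts(n,d,T=None):
    f,cx,cy,W=K(n); W=W if T is None else T
    v,u=np.mgrid[:400,:640]; c=np.stack([(u-cx)/f*d,(v-cy)/f*d,d],-1); return c@W[:3,:3].T+W[:3,3]
def ray(n,u,v,z,T=None):
    f,cx,cy,W=K(n); W=W if T is None else T
    r=W[:3,:3]@[(u-cx)/f,(v-cy)/f,1]; return W[:3,3]+r*(z-W[2,3])/r[2]
def circ(P):
    x,y=P[:,0],P[:,1]; a=np.linalg.lstsq(np.c_[2*x,2*y,np.ones(len(x))],x*x+y*y,rcond=None)[0]; return a[0],a[1],np.sqrt(a[2]+a[0]**2+a[1]**2)
E
python3 - <<'E'
from h import *
crops=[]
boxes={"scene":{"rust":(395,150,440,205),"spin":(305,195,405,280),"grip":(235,215,280,240)},"top":{"rust":(205,190,240,218),"spin":(280,135,352,210),"grip":(370,190,440,235)}}
for n in("scene","top"):
    z=np.load(n+"1.npz"); p,d=z["p"],z["d"]; P=pts(n,d); hsv=cv2.cvtColor(p,cv2.COLOR_RGB2HSV).astype(int); H,S,V=[hsv[...,i] for i in range(3)]
    def rep(lbl,m,key,zr):
        b=boxes[n][key]; k=np.zeros(m.shape,bool); k[b[1]:b[3],b[0]:b[2]]=1
        m=m&k&(P[...,2]>zr[0])&(P[...,2]<zr[1]); Q=P[m]
        if len(Q)<4: print(n,lbl,len(Q));return Q
        r=cv2.minAreaRect(Q[:,:2].astype(np.float32)*1000)
        print(n,lbl,len(Q),"mean",Q.mean(0).round(4),"zmax",Q[:,2].max().round(4),"rect",np.round(r[0],1),np.round(r[1],1),round(r[2],1)); return Q
    rep("rusttop",((H<10)|(H>172))&(S>140),"rust",(.052,.075)); rep("rust",((H<10)|(H>172))&(S>140),"rust",(.01,.075))
    rep("alu",S>=0,"spin",(.08,.1)); rep("sptop",V<80,"spin",(.155,.18)); rep("sp",V<80,"spin",(.11,.18))
    rep("grip",(H>22)&(H<35)&(S>150)&(V>150),"grip",(.08,.2))
    rep("plate",S>=0,"grip",(.006,.018))
    b=(340,140,460,220) if n=="scene" else (185,175,285,245)
    crops.append(cv2.resize(p[b[1]:b[3],b[0]:b[2]],(400,300),interpolation=2))
    b=(190,200,290,280) if n=="scene" else (365,180,455,245)
    crops.append(cv2.resize(p[b[1]:b[3],b[0]:b[2]],(400,300),interpolation=2))
cv2.imwrite("pics/c1.png",cv2.cvtColor(np.vstack([np.hstack(crops[:2]),np.hstack(crops[2:])]),cv2.COLOR_RGB2BGR))
E
```

```text
scene rusttop 75 mean [0.499  0.3869 0.0588] zmax 0.0661 rect [499.  387.9] [44.5 47.7] 69.1
scene rust 217 mean [0.5006 0.3845 0.0423] zmax 0.0661 rect [495.7 390. ] [45.2 57.2] 39.9
scene alu 2945 mean [0.6223 0.0394 0.0905] zmax 0.1 rect [613.6  44.5] [206.1 205.9] 10.3
scene sptop 32 mean [0.6242 0.0369 0.1608] zmax 0.1691 rect [623.5  37.1] [25.2 12.9] 51.6
scene sp 115 mean [0.6247 0.0359 0.1399] zmax 0.1691 rect [623.9  35.8] [27.1 15. ] 49.1
scene grip 104 mean [ 0.4956 -0.2281  0.1474] zmax 0.1577 rect [ 492.5 -227.7] [49.3 22.4] 77.3
scene plate 67 mean [ 0.382  -0.1689  0.0101] zmax 0.018 rect [ 385.5 -194. ] [154.9 111.8] 59.4
top rusttop 66 mean [0.4888 0.3874 0.0601] zmax 0.0707 rect [490.8 388.2] [47.7 43.7] 46.5
top rust 142 mean [0.489  0.3867 0.0454] zmax 0.0707 rect [490.4 387.9] [46.6 46.7] 27.2
top alu 2633 mean [0.6096 0.0422 0.0902] zmax 0.0999 rect [611.1  42.1] [203.4 199.9] 10.2
top sptop 19 mean [0.6027 0.0405 0.1639] zmax 0.1755 rect [604.   40.8] [15.4 29. ] 9.8
top sp 51 mean [0.6012 0.0399 0.1451] zmax 0.1755 rect [602.8  40.7] [18.9 28.8] 7.5
top grip 45 mean [ 0.4873 -0.2299  0.1481] zmax 0.1569 rect [ 487.2 -230.3] [45.5 13.2] 73.4
top plate 975 mean [ 0.4702 -0.2815  0.0114] zmax 0.0179 rect [ 477.1 -292.8] [170.8 262.9] 0.6
```

View pics/c1.png

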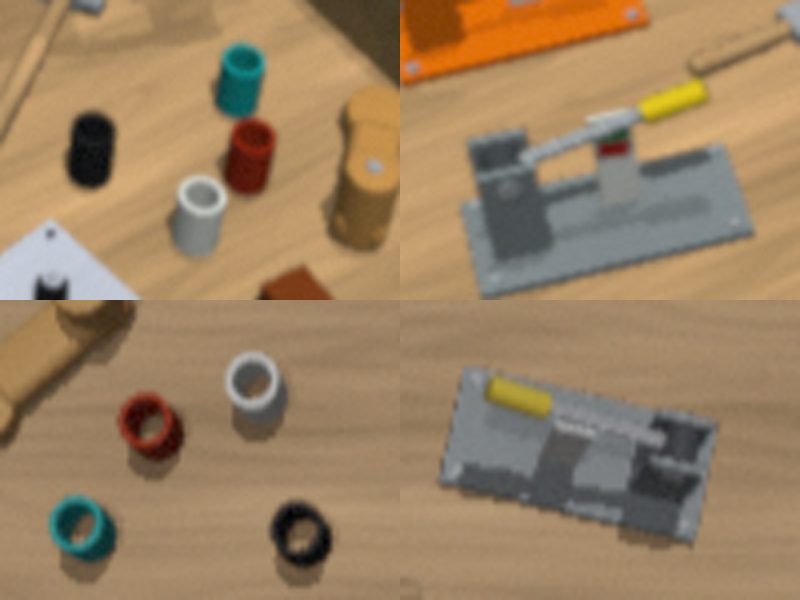

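```bash
python3 -m jog '[[[0,0,0.1,-30,-3,-5,0],[0,0,0.22,-65,-7,-10,0],[0,0,0.34,-100,-10,-15,0],[0,0,0.46,-135,-14,-20,0],[0,0,0.58,-170,-18,-20,0],[0,0,0.7,-205,-22,-20,0],[0,0,0.82,-240,-26,-20,0],[0,0,0.94,-270,-30,-20,0],[0,0,1.04,-300,-33,-20,0],[0,0,1.117,-322,-34,-20,0],[0,0,1.117,-322,-34,-20,0],[0,0,1.117,-322,-34,-20,0]]]' 30
python3 - <<'E'
from h import *
o=telemetry.get_obs(); T=K("wrist")
p,d=eyes.read_camera("wrist"); np.savez("w1.npz",p=p,d=d,T=T[3]); cv2.imwrite("pics/w1.png",cv2.cvtColor(p,cv2.COLOR_RGB2BGR))
print(T[0],T[1:3],T[3].round(3).tolist(),(d>0).mean()); print(o["time_s"],o["ee_pos"].round(4) if hasattr(o["ee_pos"],"round") else o["ee_pos"],np.round(o["ee_rot"],3).tolist(),np.round(o["q"],3))
E
```

```text
time_s: 1.3
ee_pos: [0.4947, 0.3888, 0.2507]
ee_rot: [[-0.086, 0.996, -0.002], [0.996, 0.086, -0.0], [-0.0, -0.002, -1.0]]
ft_force: [-0.5, 0.2, 0.1]
finger_gap: 0.0855
finger_force: 0.0
302.80245399344125 (318.9213060817272, 203.2059263952529) [[0.996, 0.084, 0.023, 0.488], [0.087, -0.951, -0.298, 0.465], [-0.003, 0.299, -0.954, 0.393], [0.0, 0.0, 0.0, 1.0]] 0.99606640625
1.3 [0.4947 0.3888 0.2507] [[-0.086, 0.996, -0.002], [0.996, 0.086, -0.0], [-0.0, -0.002, -1.0]] [6.480e-01 3.970e-01 1.398e+00 1.000e-03 1.348e+00 5.610e-01]
```

View pics/w1.png

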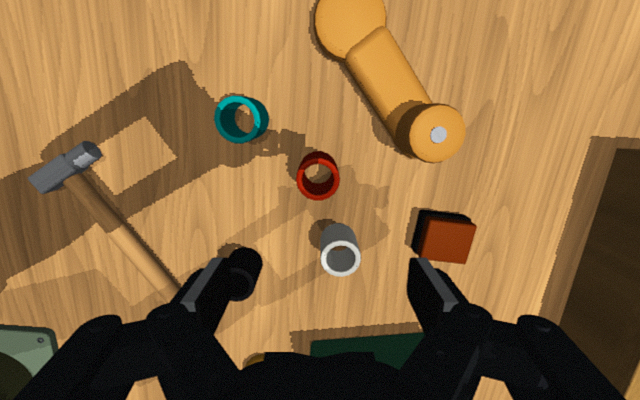

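The rust sleeve shows at (318,176), right under the gripper. White is at (340,255), turquoise at (242,119) and charcoal at (245,272). The last is at upper right, and the closing line across the picture is free.

Run:
```python
from h import *
z=np.load("w1.npz"); p,d,T=z["p"],z["d"],z["T"]; P=pts("wrist",d,T)
hsv=cv2.cvtColor(p,cv2.COLOR_RGB2HSV).astype(int); H,S,V=[hsv[...,i] for i in range(3)]
m=((H<8)|(H>174))&(S>150); b=np.zeros_like(m); b[140:215,285:352]=1; m&=b
Q=P[m&(P[...,2]>.056)]; print(len(Q),Q.mean(0),Q[:,2].max()); print(circ(Q),cv2.minEnclosingCircle(Q[:,:2].astype(np.float32)*1000))
# rim outer boundary by hull of high points, bench z
print(np.median(P[250:300,450:600,2]) , np.median(P[20:50,150:250,2]))
for n,(u0,v0,u1,v1) in dict(white=(312,215,370,280),turq=(205,85,280,150)).items():
    k=P[v0:v1,u0:u1].reshape(-1,3); k=k[(k[:,2]>.056)&(k[:,2]<.066)]; print(n,circ(k),len(k))
k=P[60:190,300:470].reshape(-1,3);k=k[k[:,2]>.03];print("last", np.min(np.hypot(*(k[:,:2]-[.4945,.388]).T)), k[np.argmin(k[:,0])],k[np.argmin(k[:,1])])
```

```text
671 [0.49245567 0.39058355 0.06198948] 0.3929846232436362
(np.float64(0.4919408337961256), np.float64(0.3948932569076896), np.float64(0.022581291043599856)) ((491.1085205078125, 415.1834411621094), 49.904747009277344)
-0.00023743266134002017 -1.8229459493396272e-05
white (np.float64(0.5279614166740546), np.float64(0.293057182063994), np.float64(0.021502299162861897)) 603
turq (np.float64(0.4014588878116406), np.float64(0.44586496841768253), np.float64(0.02141880442493706)) 881
last 0.015064348343433873 [0.47073754 0.40140499 0.04204522] [0.49074422 0.37035517 0.03232237]
```

Run:
```python
from h import *
z=np.load("w1.npz"); p,d,T=z["p"],z["d"],z["T"]; P=pts("wrist",d,T)
hsv=cv2.cvtColor(p,cv2.COLOR_RGB2HSV).astype(int); H,S,V=[hsv[...,i] for i in range(3)]
m=((H<8)|(H>174))&(S>150); b=np.zeros_like(m); b[140:215,285:352]=1; m&=b
Q=P[m&(P[...,2]>.057)&(P[...,2]<.066)]; print(len(Q),Q[:,2].mean()); c=circ(Q); print(c,cv2.minEnclosingCircle(Q[:,:2].astype(np.float32)*1000))
o=telemetry.get_obs(); R=np.array(o["ee_rot"]); print(R.T@(np.array([c[0],c[1],.026])-o["ee_pos"])*1000)
k=P[60:190,345:470].reshape(-1,3);k=k[k[:,2]>.03];k=k[k[:,2]<.15];print("last", np.min(np.hypot(*(k[:,:2]-c[:2]).T)))
```

```text
655 0.05955359631014366
(np.float64(0.49211390205620553), np.float64(0.389312867672322), np.float64(0.021311632778606458)) ((492.2440185546875, 389.3288269042969), 24.455171585083008)
[  0.31472573  -1.79780511 224.90280309]
last 0.09992486612161681
```

```bash
python3 -m jog '[[[0,0,0,0,-2,30,0],[0,0,0,0,-2,65,0],[0,0,0,0,-2,100,0],[0,0,0,0,-2,135,0],[0,0,0,0,-2,165,0],[0,0,0,0,-2,190,0],[0,0,0,0,-2,205,0],[0,0,0,0,-2,217,0],[0,0,0,0,-2,225,0],[0,0,0,0,-2,225,0],[0,0,0,0,-2,225,0]]]' 30
python3 -m jog '[[[0,0,0,0,0,0,1],[0,0,0,0,0,0,1],[0,0,0,0,0,0,1],[0,0,0,0,0,0,1],[0,0,0,0,0,0,1],[0,0,0,0,0,0,1],[0,0,0,0,0,0,1],[0,0,0,0,0,0,1]]]' 30
```

```text
time_s: 2.45
ee_pos: [0.4932, 0.3894, 0.027]
ee_rot: [[-0.086, 0.996, 0.001], [0.996, 0.086, 0.001], [0.001, 0.001, -1.0]]
ft_force: [-0.2, 0.6, 0.3]
finger_gap: 0.0854
finger_force: 0.0
time_s: 3.25
ee_pos: [0.4934, 0.3891, 0.0273]
ee_rot: [[-0.086, 0.996, 0.001], [0.996, 0.086, 0.001], [0.001, 0.001, -1.0]]
ft_force: [-0.4, -0.2, 5.8]
finger_gap: 0.0496
finger_force: 31.2
```

```bash
python3 -m jog '[[[0,0,0,0,0,-10,1],[0,0,0,0,0,-30,1],[0,0,0,0,0,-60,1],[0,0,0,0,0,-100,1],[0,0,0,-5,1,-140,1],[0,0,0,-25,5,-180,1],[0,0,0,-55,10,-215,1],[0,0,0,-90,17,-250,1],[0,0,0,-130,25,-275,1],[0,0,0,-170,33,-290,1],[0,0,0,-210,40,-293,1],[0,0,0,-250,48,-293,1]]]' 30
python3 -m jog '[[[0,0,0,-40,8,0,1],[0,0,0,-80,16,0,1],[0,0,0,-115,23,0,1],[0,0,0,-145,28,0,1],[0,0,0,-165,32,0,1],[0,0,0,-177,34,0,1],[0,0,0,-177,34,0,1],[0,0,0,-177,34,0,1],[0,0,0,-177,34,0,1]]]' 30
python3 - <<'E'
from h import *
o=telemetry.get_obs(); T=K("wrist")
p,d=eyes.read_camera("wrist"); np.savez("w2.npz",p=p,d=d,T=T[3]); cv2.imwrite("pics/w2.png",cv2.cvtColor(p,cv2.COLOR_RGB2BGR))
E
```

```text
time_s: 4.45
ee_pos: [0.5625, 0.1423, 0.3208]
ee_rot: [[-0.086, 0.996, 0.002], [0.996, 0.086, 0.001], [0.0, 0.002, -1.0]]
ft_force: [1.6, 0.0, -1.8]
finger_gap: 0.0497
finger_force: 31.4
time_s: 5.35
ee_pos: [0.6111, -0.0283, 0.3194]
ee_rot: [[-0.087, 0.996, -0.0], [0.996, 0.087, 0.001], [0.001, -0.0, -1.0]]
ft_force: [1.0, 0.2, -0.4]
finger_gap: 0.0499
finger_force: 31.4
```

View pics/w2.png

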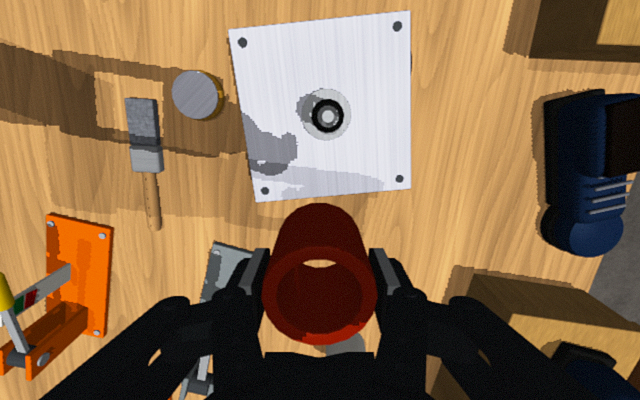

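The picture shows the spindle with its steel dot at (328,116), the collar around it, four screws at about (242,42), (397,26), (265,190) and (399,179), and the held sleeve's top rim around (319,297).

Run:
```python
from h import *
z=np.load("w2.npz"); p,d,T=z["p"],z["d"],z["T"]; P=pts("wrist",d,T); print(T.round(4)[:3,3])
g=cv2.cvtColor(p,cv2.COLOR_RGB2GRAY); hsv=cv2.cvtColor(p,cv2.COLOR_RGB2HSV).astype(int); H,S,V=[hsv[...,i] for i in range(3)]
sub=P[85:150,295:360].reshape(-1,3)
for a,b in((.162,.174),(.165,.171),(.095,.102)):
    k=sub[(sub[:,2]>a)&(sub[:,2]<b)]; print("z",a,b,len(k),circ(k),np.array(cv2.minEnclosingCircle(k[:,:2].astype(np.float32)*1000)[0]).round(1),k[:,2].mean().round(4))
al=P[5:210,225:415].reshape(-1,3); al=al[(al[:,2]>.086)&(al[:,2]<.094)]; print("alu",cv2.minAreaRect(al[:,:2].astype(np.float32)*1000),np.median(al[:,2]))
# dot
m=((g>110)&(S<60)).astype(np.uint8); m2=np.zeros_like(m); m2[106:127,318:339]=m[106:127,318:339]
n,l,s,c=cv2.connectedComponentsWithStats(m2); j=l[116,328]; print("dot",s[j],c[j],ray("wrist",*c[j],.168,T)) if j else print("nodot")
# screws
sc=[]
for u,v in((242,42),(397,26),(265,190),(399,179)):
    w=(g[v-9:v+10,u-9:u+10]<110).astype(np.uint8); M=cv2.moments(w,True); sc.append(ray("wrist",u-9+M["m10"]/M["m00"],v-9+M["m01"]/M["m00"],.09,T)[:2])
print("screws",np.round(sc,4).tolist(),np.mean(sc,0))
r=((H<8)|(H>172))&(S>120); Q=P[r&(P[...,2]>.2)&(P[...,2]<.4)]; print("sleeve z",np.percentile(Q[:,2],[0,1,50,99,100]))
zt=np.percentile(Q[:,2],99)
k=Q[Q[:,2]>zt-.004]; print("rim",len(k),circ(k),k[:,2].mean(), cv2.minEnclosingCircle(k[:,:2].astype(np.float32)*1000))
for lo in(.295,.31,.325,.34):
    k=Q[(Q[:,2]>lo)&(Q[:,2]<lo+.012)]; print(lo,len(k),circ(k))
o=telemetry.get_obs(); print(o["ee_pos"])
```

```text
[0.6044 0.0477 0.4618]
z 0.162 0.174 333 (np.float64(0.6121476746053158), np.float64(0.041665632155667987), np.float64(0.009514496928814899)) [612.1  41.2] 0.1663
z 0.165 0.171 222 (np.float64(0.6121279591772729), np.float64(0.04211216363862186), np.float64(0.007941976012303011)) [612.1  42. ] 0.1678
z 0.095 0.102 1382 (np.float64(0.6121474796378454), np.float64(0.041736109432480795), np.float64(0.02237941637189716)) [612.   41.6] 0.0978
alu ((612.2147827148438, 41.61064910888672), (200.52940368652344, 200.60548400878906), 10.29826545715332) 0.08982422135434315
dot [322 110  17  16 172] [328.51162791 117.12790698] [0.613644   0.04104816 0.168     ]
screws [[0.5134, 0.1102], [0.6809, 0.1409], [0.5441, -0.0569], [0.7114, -0.0263]] [0.61242854 0.04196495]
sleeve z [0.29311142 0.29624948 0.34282908 0.35284298 0.39872195]
rim 4719 (np.float64(0.6108732713367696), np.float64(-0.027353208696804632), np.float64(0.021531299463565915)) 0.3516780730930188 ((608.1787719726562, -20.96466064453125), 57.082557678222656)
0.295 908 (np.float64(0.6105189983696867), np.float64(-0.02496563534218621), np.float64(0.021435095615854043))
0.31 1359 (np.float64(0.6104884828174747), np.float64(-0.02482268948455507), np.float64(0.02129174759942877))
0.325 1935 (np.float64(0.6105399848679635), np.float64(-0.02474963434415206), np.float64(0.021253694903743695))
0.34 5425 (np.float64(0.6108003725656214), np.float64(-0.02617467944950319), np.float64(0.0212143469483798))
[ 0.6111064  -0.02834199  0.31943656]
```

```bash
python3 -m jog '[[[0,0,0,20,2,0,1],[0,0,0,45,5,0,1],[0,0,0,62,7,15,1],[0,0,0,68.5,7.5,40,1],[0,0,0,68.5,7.5,70,1],[0,0,0,68.5,7.5,95,1],[0,0,0,68.5,7.5,112,1],[0,0,0,68.5,7.5,117,1],[0,0,0,68.5,7.5,117,1],[0,0,0,68.5,7.5,117,1]]]' 30
python3 - <<'E'
from h import *
o=telemetry.get_obs(); T=K("wrist")[3]
p,d=eyes.read_camera("wrist"); P=pts("wrist",d,T); 
a=p[150:400,160:480]
s,ds=eyes.read_camera("scene"); t,dt=eyes.read_camera("top")
b=s[150:270,290:420]; c=t[120:220,250:360]
cv2.imwrite("pics/w3.png",cv2.cvtColor(np.hstack([cv2.resize(a,(400,312)),cv2.resize(b,(338,312),interpolation=2)]),cv2.COLOR_RGB2BGR))
hsv=cv2.cvtColor(p,cv2.COLOR_RGB2HSV).astype(int); H,S,V=[hsv[...,i] for i in range(3)]
r=((H<8)|(H>172))&(S>120); Q=P[r&(P[...,2]>.15)&(P[...,2]<.26)]; zt=np.percentile(Q[:,2],99); k=Q[Q[:,2]>zt-.004]; print(zt,circ(k),o["ee_pos"])
E
```

```text
time_s: 6.4
ee_pos: [0.6136, 0.0398, 0.2036]
ee_rot: [[-0.086, 0.996, 0.002], [0.996, 0.086, 0.0], [0.0, 0.002, -1.0]]
ft_force: [-0.3, 0.8, -1.4]
finger_gap: 0.0497
finger_force: 31.4
0.23694566731525538 (np.float64(0.6130279384612088), np.float64(0.04078829095039643), np.float64(0.021336947592225108)) [0.61358814 0.03977296 0.20356642]
```

View pics/w3.png

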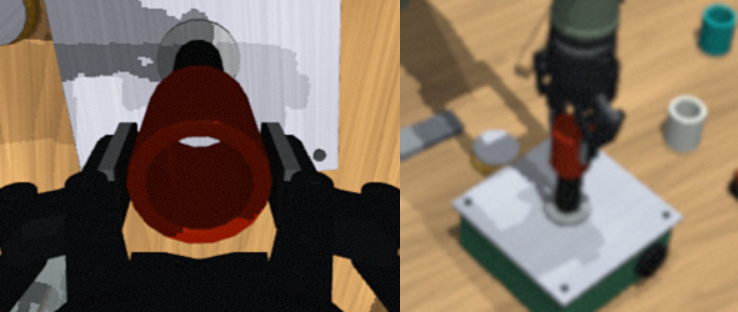

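The sleeve hangs straight over the spindle in both views, about 1 mm off. I correct that and lower partway.

```bash
python3 -m jog '[[[0,0,0,1,-0.7,5,1],[0,0,0,1,-0.7,10,1],[0,0,0,1,-0.7,15,1],[0,0,0,1,-0.7,20,1],[0,0,0,1,-0.7,25,1],[0,0,0,1,-0.7,30,1],[0,0,0,1,-0.7,35,1],[0,0,0,1,-0.7,35,1]]]' 30
```

```text
time_s: 7.35
ee_pos: [0.6121, 0.0406, 0.1664]
ee_rot: [[-0.086, 0.996, -0.001], [0.996, 0.086, 0.001], [0.001, -0.001, -1.0]]
ft_force: [0.5, 1.7, -1.7]
finger_gap: 0.0495
finger_force: 31.4
```

```bash
python3 -m jog '[[[0,0,0,0,0,6,1],[0,0,0,0,0,12,1],[0,0,0,0,0,18,1],[0,0,0,0,0,24,1],[0,0,0,0,0,30,1],[0,0,0,0,0,35,1],[0,0,0,0,0,39,1],[0,0,0,0,0,40,1],[0,0,0,0,0,40,1]]]' 30
```

```text
time_s: 8.25
ee_pos: [0.6122, 0.0405, 0.127]
ee_rot: [[-0.086, 0.996, -0.0], [0.996, 0.086, 0.0], [0.0, 0.0, -1.0]]
ft_force: [2.3, 2.2, -1.6]
finger_gap: 0.0499
finger_force: 31.5
```

```bash
python3 -m jog '[[[0,0,0,0,0,1,1],[0,0,0,0,0,1.5,1],[0,0,0,0,0,1.5,1]]]' 30; python3 -m jog '[[[0,0,0,0,0,0,0.2],[0,0,0,0,0,0,0],[0,0,0,0,0,0,0],[0,0,0,0,0,0,0],[0,0,0,0,0,0,0],[0,0,0,0,0,0,0],[0,0,0,0,0,0,0]]]' 30
python3 -m jog '[[[0,0,0,0,0,-10,0],[0,0,0,0,0,-30,0],[0,0,0,0,0,-60,0],[0,0,0,0,0,-95,0],[0,0,0,0,0,-130,0],[0,0,0,-20,0,-150,0],[0,0,0,-50,0,-150,0],[0,0,0,-70,0,-150,0],[0,0,0,-80,0,-150,0],[0,0,0,-80,0,-150,0],[0,0,0,-80,0,-150,0]]]'
python3 - <<'E'
from h import *
T=K("wrist")[3]; p,d=eyes.read_camera("wrist"); np.savez("w4.npz",p=p,d=d,T=T); s,_=eyes.read_camera("scene")
cv2.imwrite("pics/w4.png",cv2.cvtColor(np.hstack([cv2.resize(p,(512,320)),cv2.resize(s[150:300,160:440][:,100:250],(288,320))]),cv2.COLOR_RGB2BGR))
P=pts("wrist",d,T); hsv=cv2.cvtColor(p,cv2.COLOR_RGB2HSV).astype(int); H,S,V=[hsv[...,i] for i in range(3)]
Q=P[((H<8)|(H>172))&(S>120)]; k=Q[(Q[:,2]>.15)&(Q[:,2]<.17)]; print(len(k),np.median(k[:,2]),circ(k))
E
```

```text
time_s: 8.55
ee_pos: [0.6124, 0.0404, 0.1261]
ee_rot: [[-0.086, 0.996, 0.001], [0.996, 0.086, 0.0], [0.0, 0.001, -1.0]]
ft_force: [1.7, 2.3, 1.8]
finger_gap: 0.0497
finger_force: 31.8
time_s: 9.25
ee_pos: [0.6122, 0.0403, 0.1258]
ee_rot: [[-0.086, 0.996, 0.0], [0.996, 0.086, 0.0], [0.0, 0.0, -1.0]]
ft_force: [-0.1, -0.4, 0.5]
finger_gap: 0.0851
finger_force: 0.0
time_s: 10.35
ee_pos: [0.6189, -0.0388, 0.2759]
ee_rot: [[-0.086, 0.996, -0.0], [0.996, 0.086, 0.001], [0.001, -0.0, -1.0]]
ft_force: [-0.1, 0.7, -0.8]
finger_gap: 0.0856
finger_force: 0.0
1451 0.15751831871501493 (np.float64(0.6121145491134491), np.float64(0.040368723315623856), np.float64(0.020926746621768792))
```

View pics/w4.png

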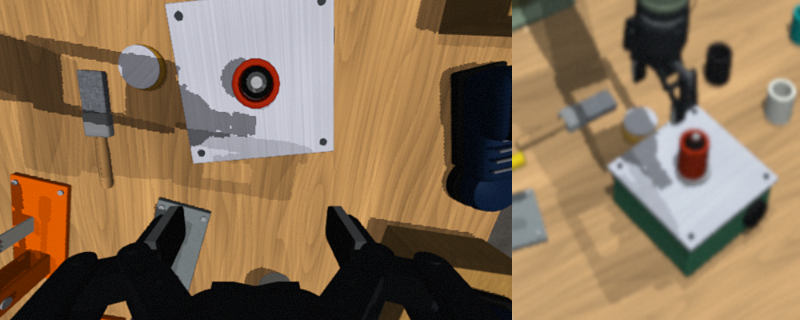

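The sleeve is seated around the spindle and let go: rim height is 0.1575 m and it is centred within about 1.5 mm. Next is the lever of the grey station.

```bash
python3 -m jog '[[[0,0,0,-20,-14,0,0],[0,0,0,-45,-32,2,0],[0,0,0,-75,-53,6,0],[0,0,0,-105,-75,10,0],[0,0,0,-135,-97,14,0],[0,0,0,-165,-118,16,0],[0,0,0,-190,-136,16,0],[0,0,0,-207,-148,16,0],[0,0,0,-214,-153,16,0],[0,0,0,-214,-153,16,0],[0,0,0,-214,-153,16,0]]]'
python3 - <<'E'
from h import *
T=K("wrist")[3]; p,d=eyes.read_camera("wrist"); np.savez("w5.npz",p=p,d=d,T=T)
cv2.imwrite("pics/w5.png",cv2.cvtColor(p,cv2.COLOR_RGB2BGR))
P=pts("wrist",d,T); hsv=cv2.cvtColor(p,cv2.COLOR_RGB2HSV).astype(int); H,S,V=[hsv[...,i] for i in range(3)]
m=((H>20)&(H<36)&(S>150)&(P[...,2]>.09)&(P[...,2]<.18)).astype(np.uint8)
n,l,s,c=cv2.connectedComponentsWithStats(m)
o=telemetry.get_obs(); R=np.array(o["ee_rot"]); print(o["ee_pos"],R.round(3).tolist(),o["q"])
for j in range(1,n):
    if s[j][4]>60:
        Q=P[l==j]; e=cv2.fitLine(Q.astype(np.float32),cv2.DIST_L2,0,.01,.01).ravel(); r=cv2.minAreaRect(Q[:,:2].astype(np.float32)*1000); print(s[j],c[j],Q.mean(0),"max",Q[:,2].max(),e[:3],r)
E
```

```text
time_s: 11.55
ee_pos: [0.4856, -0.2648, 0.2598]
ee_rot: [[-0.087, 0.996, 0.0], [0.996, 0.087, 0.001], [0.001, 0.0, -1.0]]
ft_force: [0.6, 0.1, 0.0]
finger_gap: 0.0854
finger_force: 0.0
[ 0.48564194 -0.26463976  0.25977706] [[-0.087, 0.996, 0.0], [0.996, 0.087, 0.001], [0.001, 0.0, -1.0]] [-5.20123702e-01  2.68296781e-01  1.56576744e+00  6.98825879e-04
  1.30756608e+00 -6.07622670e-01]
[   0   59   38   71 2054] [15.83885102 96.33544304] [ 0.23605623 -0.20088901  0.14525513] max 0.15566144997796408 [0.20059612 0.96625185 0.16161245] ((232.87271118164062, -200.56008911132812), (53.77122116088867, 18.594043731689453), 82.28453063964844)
[ 308  127   40   62 1449] [327.18219462 157.1131815 ] [ 0.48888772 -0.22703237  0.14847074] max 0.15708114034386422 [0.21794437 0.9582303  0.18518901] ((489.1513366699219, -228.9928436279297), (53.26076126098633, 21.339006423950195), 77.408447265625)
[133 380  24  20 401] [144.67082294 390.7032419 ] [ 0.31405042 -0.49978151  0.14619006] max 0.156922764834825 [0.         0.76542705 0.6435227 ] ((310.02252197265625, -528.375), (69.23869323730469, 20.54000473022461), 84.16667938232422)
```

View pics/w5.png

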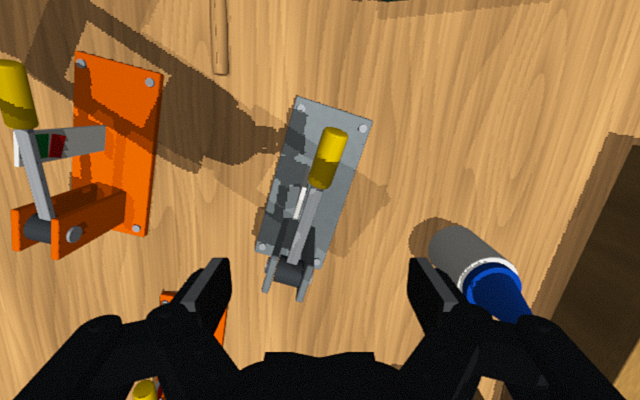

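Picture: the grey station's yellow grip is at (327,157), alone between the open fingers. The orange stations (grips at (15,95) and (145,390)) and the bottle (480,270) are clear. I turn so the fingers' width lies across the grip, shut them, and go above it.

```bash
python3 -m jog '[[[0,0,-0.12,5,1,0,1],[0,0,-0.26,10,2,0,1],[0,0,-0.4,15,3,0,1],[0,0,-0.54,20,4,0,1],[0,0,-0.68,25,5,0,1],[0,0,-0.82,30,6,10,1],[0,0,-0.96,35,7,25,1],[0,0,-1.1,37.5,7.3,45,1],[0,0,-1.2,37.5,7.3,60,1],[0,0,-1.264,37.5,7.3,70,1],[0,0,-1.264,37.5,7.3,70,1],[0,0,-1.264,37.5,7.3,70,1]]]' 40
python3 - <<'E'
from h import *
T=K("wrist")[3]; p,d=eyes.read_camera("wrist"); s,_=eyes.read_camera("scene")
cv2.imwrite("pics/w6.png",cv2.cvtColor(np.hstack([cv2.resize(p,(480,300)),cv2.resize(s[190:290,190:296],(318,300),interpolation=2)]),cv2.COLOR_RGB2BGR))
E
```

```text
time_s: 12.8
ee_pos: [0.4896, -0.2271, 0.19]
ee_rot: [[-0.976, 0.219, 0.0], [0.219, 0.976, 0.0], [-0.0, 0.0, -1.0]]
ft_force: [-0.0, 0.4, 0.2]
finger_gap: 0.0002
finger_force: 0.0
```

View pics/w6.png

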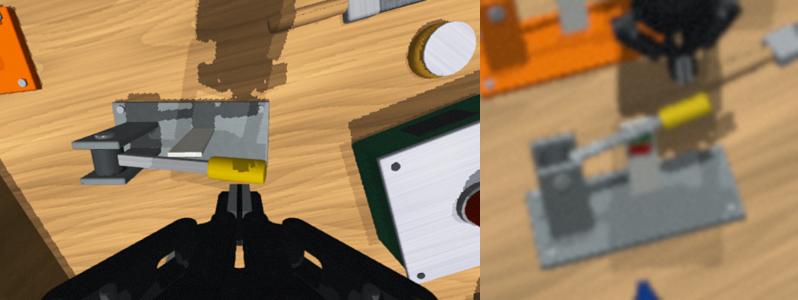

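The shut fingers (240,185) stand above the middle of the grip (238,168), so I press down.

```bash
python3 -m jog '[[[0,0,0,0,0,10,1],[0,0,0,0,0,22,1],[0,0,0,0,0,32,1],[0,0,0,0,0,40,1],[0,0,0,0,0,45,1],[0,0,0,0,0,45,1]]]'; python3 -m jog '[[[0,0,0,0,1,5,1],[0,0,0,0,1,10,1],[0,0,0,0,2,15,1],[0,0,0,0,2,20,1],[0,0,0,0,2,25,1],[0,0,0,0,2,28,1],[0,0,0,0,2,28,1],[0,0,0,0,2,28,1]]]'
```

```text
time_s: 13.5
ee_pos: [0.489, -0.2275, 0.1443]
ee_rot: [[-0.976, 0.219, -0.001], [0.219, 0.976, 0.001], [0.001, 0.001, -1.0]]
ft_force: [-1.5, 2.1, 3.5]
finger_gap: 0.0002
finger_force: 1.7
time_s: 14.3
ee_pos: [0.4902, -0.225, 0.1173]
ee_rot: [[-0.976, 0.22, 0.002], [0.22, 0.976, 0.001], [-0.001, 0.002, -1.0]]
ft_force: [0.3, 5.7, 6.9]
finger_gap: 0.0004
finger_force: 3.5
```

```bash
python3 -m jog '[[[0,0,0,0,0,0.5,1],[0,0,0,0,0,0.5,1],[0,0,0,0,0,0.5,1],[0,0,0,0,0,0.5,1],[0,0,0,0,0,0.5,1],[0,0,0,0,0,0.5,1],[0,0,0,0,0,0.5,1]]]'
python3 - <<'E'
from h import *
s,d=eyes.read_camera("scene"); P=pts("scene",d)
hsv=cv2.cvtColor(s,cv2.COLOR_RGB2HSV).astype(int); H,S,V=[hsv[...,i] for i in range(3)]
m=(H>20)&(H<36)&(S>150)&(P[...,2]>.06)&(P[...,2]<.2); b=np.zeros_like(m); b[215:245,235:280]=1; Q=P[m&b]; print(len(Q),Q.mean(0),Q[:,2].max())
m=((H<8)|(H>172))&(S>120); b[:]=0; b[195:250,330:380]=1; Q=P[m&b&(P[...,2]>.09)]; print("sleeve",Q.mean(0),np.percentile(Q[:,2],[2,98]))
cv2.imwrite("pics/w7.png",cv2.cvtColor(np.hstack([cv2.resize(s[200:280,190:290],(400,320),interpolation=2),cv2.resize(s[190:270,300:400],(400,320),interpolation=2)]),cv2.COLOR_RGB2BGR))
o=telemetry.get_obs(); print(np.round(o["ft_force"],1),o["finger_force"],np.abs(o["joint_velocities"]).max())
E
```

```text
time_s: 15.0
ee_pos: [0.4902, -0.2249, 0.1169]
ee_rot: [[-0.976, 0.22, 0.002], [0.22, 0.976, 0.001], [-0.002, 0.002, -1.0]]
ft_force: [-0.1, 4.9, 7.3]
finger_gap: 0.0001
finger_force: 3.5
95 [ 0.4974613  -0.22421391  0.11222359] 0.13257336983504886
sleeve [0.63340627 0.02690214 0.15055551] [0.10145259 0.16597343]
[-0.   5.9  7.6] 3.539845570921898 0.0025146193289652284
```

View pics/w7.png

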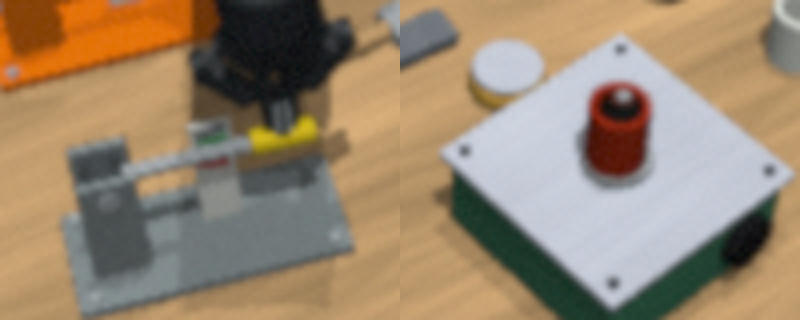

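The lever is level under the fingers (grip at (285,135)), still, with about 7 N on it. The sleeve sits on its collar at (617,135). I hand in the job.

```bash
python3 -c "
from rig import workorder; print(workorder.close_job())"
```

```text
the job is handed in; nothing more can be done
None
```

I handed the job in at about 15 s with the rust-red sleeve seated on the collar and released, and the grey station's run lever held level with about 7 N; no verdict came back.

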